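# Tip the tray of jar lids into its hopper

### The arm

A 6-joint arm with a two-finger parallel gripper is mounted at the origin on a cart in front of the work surface, level with it; the furniture and walls round the work are solid. World frame = base frame: x ahead of the robot, y to its left, z up, the work surface at z = 0. Lengths are in mm, angles in rad, forces in N, time in s.
With the tool pointing down it reaches from about 275 to 750 mm from the base axis. Payload 10.2 kg.
Tool frame: the origin (TCP) lies at the very end of the fingers, on their centre line; the grasp point (between the pads) lies 19 mm behind it; z points along the fingers, y is the line along which they close (so a half turn about z gives the same grasp; the last joint's range is limited). The gripper opens to 85 mm and grips with 20 to 120 N. Pads are 22 mm wide; open, the fingers measure 114 mm over their backs; the gripper's body (76 mm by 85 mm) begins 54 mm behind the grasp point. The pads swing forward as they close: fully open they stand 13 mm farther back than shut.
Start: joints at [-1.428, 0.313, 1.498, -0, 1.331, -0.223], TCP at [187.778, -490.276, 231.294] pointing down, gripper open.
Joint ranges: [-2.94, 2.94], [-0.97, 2.17], [0.19, 2.56], [-1.23, 4.37], [0.02, 3.11], [-2.88, 2.88]. Speed limits (rad/s): [2.39, 2.39, 3.01, 3.14, 3.14, 3.14].

### API

Orientations are given as a unit quaternion [w, x, y, z].
In Python, from rig import ctrl gives the robot as it stands.
- The arm moves only by the tool step_arm, never from a script. Its argument "increments" is a list of rows, each a list of 3 entries, a list of its own where there are three numbers: the shift along the tool's x, y, z in cm, then the turn, a rotation vector about the tool's x, y, z in degrees, then the opening in per cent of the stroke, from 0 (shut) to 100 (fully open). A call has 1 to 8 rows; each row is the pose to reach, as a shift and turn from the pose commanded when the call began, along the tool's axes at that moment; what a row does not reach only later rows make up. A row lasts 1/8 s, in which the tool goes at most 62.5 mm and 10.7 degrees, less where a joint would pass 70% of its speed; a pose out of reach is approached as far as the arm can. A call with a gripper value outside its range is refused whole. The fingers move at their own pace and stop on an object; "squeeze" is the grip in N (left out, the last holds). Time passes only in rows, so rows that repeat a pose let the fingers close. It gives the time, the measured TCP pose, the force, the opening and the grip force at its end, in the units of the state.
- ctrl.sense(): the state, without advancing time (a new reading comes with each control period).
- ctrl.capture(name): name is "scene" or "side" or "wrist"; returns a dict with "img" (420x560x3 uint8, red, green, blue), "fx", "fy", "cx", "cy" (pixels), "extrinsics" (4x4, takes a point from camera to world coordinates). Camera axes: x right, y down, z forward; pixel columns grow to the right and rows downward; lengths in mm; the calibration is good to about 2 mm. A picture is of the moment at which its call begins. There is no depth.
- ctrl.finish_job(): hands the job in; it is judged then, once.
The state is a dict: "time_s": time; "joints": joint angles; "dq": joint speeds; "tau": joint torques, N m; "eef_pos": TCP position; "ee_rot": TCP orientation; "force": force on the tool from outside, world axes, zero at the start; "wrist_torque": the same for the moment, N m; "grip_width": opening from 0.0 (shut) to 1.0 (fully open); "grip_force": force on a finger pad.
Only numpy, scipy, OpenCV 4.12 (cv2) and the standard library are available. Lean on these libraries where they do the work, as an engineer would, in place of code of your own. Each camera call takes 0.05 s, during which the arm holds its last target. There are 200 camera calls.

### The job

Of the two small tip-tray feeders on the packing table, find the one whose tray holds jar lids. Lift that tray by its bar handle so that all three lids slide into the hopper behind it, then lower the empty tray back down level and let go. Do not pick the lids out by hand, and leave the tray of rubber bungs as it is.

Things in the scene. Friction and masses are not known exactly. Their poses are not given: they have to be found in the camera images.
- lid_tray_handle (a point): Middle of the bar handle of the tray holding the lids: level round rod 10 mm thick, 60 mm clear between its end arms, along this frame's y. Pinch it from above, fingers closing along x. It is 45 mm beyond and 28 mm above the rim of the tray's end wall; centre 146 mm above the table. x points to the hopper, z up (turns with the tray). Hinge axis, parallel to it: 195 mm along +x, 60 mm along -z.
- lid_tray (a joint): Angle of that tray, rad: 0 = down, level; grows as the handle end is lifted; stop at 1.2. Shallow sheet-metal scoop, floor 90 x 155 mm, walls 28 mm, open at the hopper. Lifts with 2 to 3 N, falls back if let go. The bar can turn between the finger pads, so the fingers can stay pointing down along the arc. Lids begin to slide between 35 and 55 degrees; 1.1 rad clears the tray.
- lid_hopper (a point): Centre of the inner floor of this tray's hopper, a fixed open sheet-steel bin, inside 112 mm (x) by 128 mm (y); x points away from the tray, y along the hinge, z up; 4 mm above the table. The tray's hinge axis lies 59 mm along -x and 82 mm up from here. Side rims 100 mm, far wall 130 mm above the table.
- lid_a: loose round twist-off jar lid, a disc 65 mm across and 16 mm high, 11 g; origin at the centre of its underside, z up; starts flat in the lid tray, on the tray floor near the hopper.
- lid_b: loose round twist-off jar lid, a disc 65 mm across and 16 mm high, 11 g; origin at the centre of its underside, z up; starts flat in the lid tray, on the tray floor near the handle.
- lid_c: loose round twist-off jar lid, a disc 65 mm across and 16 mm high, 11 g; origin at the centre of its underside, z up; starts flat in the lid tray, on top of the two others.
- bung_tray (a joint): Tray angle, rad, of the second feeder, of the same make beside the first (left or right of it), whose tray holds three tapered rubber bungs 38 mm across and 34 mm high. Stays at 0.
Not all that is in view belongs to the job. Leave any brown or purple look-alike of the lid_a alone. Leave any purple or white look-alike of the lid_c alone.

How it is judged:
By the outcome, as a careful person would: the job done as asked, in the order asked, and still so for the second after the job is handed in, with the robot touching nothing.
It also fails if it takes over 40 s, if anything falls off the work surface, if the arm or the gripper's body presses on something with over 40 N, if the wrist force passes 120 N, or if a joint passes its speed limit or range.

## Working session

There is one attempt and no reset: what is moved stays moved. The work goes in short steps, Python scripts to look and compute and a tool call to move; the robot and the scene stay as the last step left them, time stands still between calls to the robot, and variables do not carry over. Pictures are saved under pics/ and viewed, at most 10 in all, crops included, and the job is handed in when it is done.

Besides the shell and the picture viewer there is one more tool, called after "Call:" as a command line: name --argument value ..., lists and objects as JSON in quotes. step_arm: Moves the arm, as the interface text tells. Its arguments: {"type":"object","properties":{"increments":{"type":"array"},"squeeze":{"type":"number"}},"required":["increments"]}

```bash
mkdir -p pics
cat > h.py <<'E'
import numpy as np, cv2, pickle
from rig import ctrl
def cap(n,tag):
    d=ctrl.capture(n); cv2.imwrite(f'pics/{tag}.png',cv2.cvtColor(d['img'],cv2.COLOR_RGB2BGR)); pickle.dump(d,open(f'{tag}.pkl','wb')); return d
def ray(d,u,v):
    E=np.array(d['extrinsics']); r=E[:3,:3]@np.array([(u-d['cx'])/d['fx'],(v-d['cy'])/d['fy'],1]); return E[:3,3],r/np.linalg.norm(r)
def onz(d,u,v,z):
    o,r=ray(d,u,v); return o+r*(z-o[2])/r[2]
def tri(d1,p1,d2,p2):
    A=np.zeros((3,3));b=np.zeros(3);L=[ray(d1,*p1),ray(d2,*p2)]
    for o,r in L:
        P=np.eye(3)-np.outer(r,r);A+=P;b+=P@o
    x=np.linalg.solve(A,b); return x,[np.linalg.norm((np.eye(3)-np.outer(r,r))@(x-o)) for o,r in L]
def proj(d,X):
    E=np.linalg.inv(np.array(d['extrinsics'])); c=E[:3,:3]@np.array(X)+E[:3,3]; return d['cx']+d['fx']*c[0]/c[2],d['cy']+d['fy']*c[1]/c[2]
E
python3 - <<'E'
from h import *
for n in('scene','side'):
    d=cap(n,n+'0'); print(n,np.round(d['extrinsics'],3).tolist(),d['fx'],d['cx'],d['cy'])
print(ctrl.sense())
E
```

```text
scene [[-0.527, -0.521, 0.671, -428.15], [-0.849, 0.34, -0.403, 602.01], [-0.018, -0.783, -0.622, 1024.914], [0.0, 0.0, 0.0, 1.0]] 448.0870348075535 277.5689574949318 208.1493720072855
side [[-0.99, -0.085, 0.116, 415.04], [-0.144, 0.58, -0.802, 1103.85], [0.001, -0.81, -0.586, 935.761], [0.0, 0.0, 0.0, 1.0]] 474.20806977543725 279.47124096519406 210.35219190067238
{'time_s': 0.1, 'joints': array([-1.42837445e+00,  3.13439080e-01,  1.49836520e+00, -9.86768079e-06,
        1.33100441e+00, -2.23412582e-01]), 'dq': array([ 1.25750648e-04, -3.83253061e-04, -2.33501167e-03, -7.99901956e-05,
       -1.48854273e-03, -1.93138103e-03]), 'tau': array([ 1.83694188e-03, -4.12904513e+01, -2.60142803e+01, -2.72365742e-04,
        3.00973908e-03,  3.61808802e-06]), 'eef_pos': array([ 187.75394201, -490.03081299,  230.76771991]), 'ee_rot': array([-6.07716509e-04,  9.83316842e-01,  1.81900026e-01,  1.98272670e-05]), 'force': array([ 0.2515466 , -0.71336967, -0.19562887]), 'wrist_torque': array([-0.01770589,  0.03815669,  0.005458  ]), 'grip_force': 0.0, 'grip_width': 1.0009106048581067}
```

View pics/scene0.png

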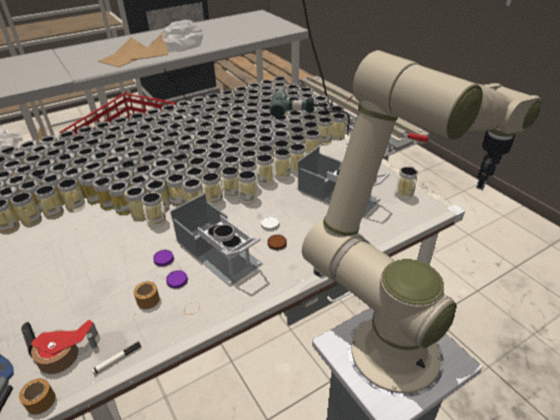

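View pics/side0.png

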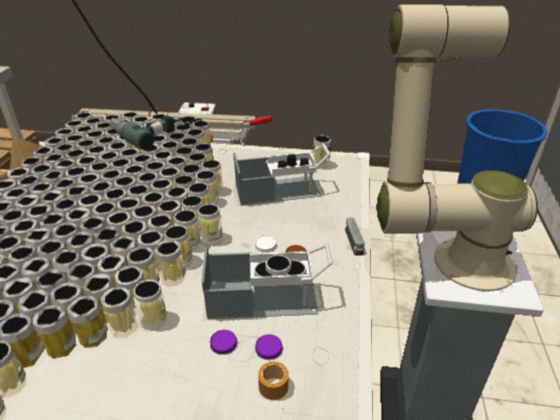

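The near feeder (side px ~(280,265), scene ~(225,235)) shows wide discs, and the far one (side ~(295,160)) shows small dark objects. I'll enlarge both to check and to pick the handle points.

Run:
```python
import cv2,numpy as np
s=cv2.imread('pics/side0.png');c=cv2.imread('pics/scene0.png')
r=lambda im,x,y:cv2.resize(im[y:y+100,x:x+133],(400,300),interpolation=cv2.INTER_CUBIC)
a=np.vstack([np.hstack([r(s,205,230),r(s,225,130)]),np.hstack([r(c,165,190),r(c,280,140)])])
cv2.imwrite('pics/z.png',a)
```

```text
(no output)
```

View pics/z.png

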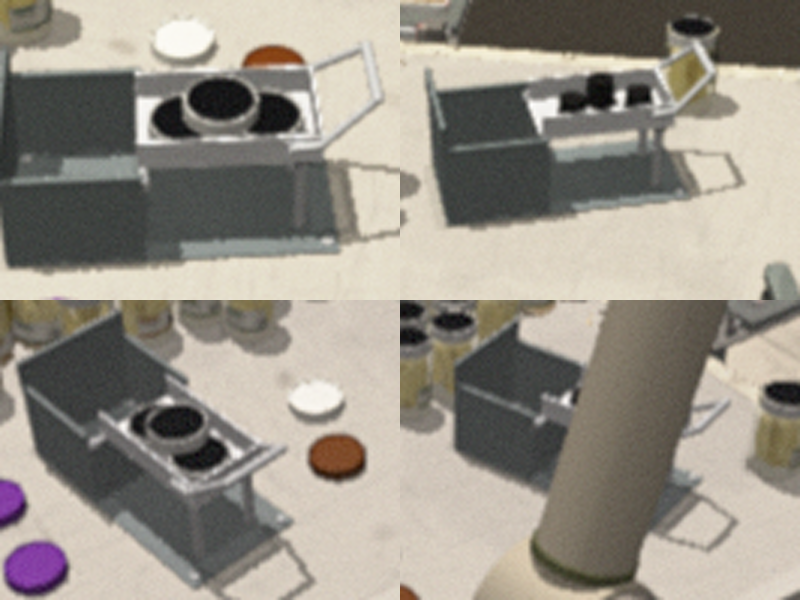

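Confirmed: the near feeder holds the three lids and the far one holds the bungs. The bar ends are at about (326.5,245) and (330.5,262) in side, and (258.5,240) and (228,252.5) in scene.

Run:
```python
from h import *
S=pickle.load(open('side0.pkl','rb'));C=pickle.load(open('scene0.pkl','rb'))
for a,b in (((326.5,245),(258.5,240)),((330.5,262),(228,252.5))):
    print(tri(S,a,C,b), onz(S,*a,146),onz(C,*b,146))
m=(328.5,253.5);n=(243.2,246.2)
print(onz(S,*m,146),onz(C,*n,146))
# hopper: far wall top corners & hinge side; side crop (5,52)->, (135,70) ; near side-rim line
sc=lambda x,y:(205+x/3.0075,230+y/3)
for p,z in ((sc(8,155),100),(sc(145,177),100),(sc(135,71),100)): print(onz(S,*p,z))
# base plate bottom edge near side at z~0
for p in (sc(10,265),sc(335,246)): print('base',onz(S,*p,0))
cc=lambda x,y:(165+x/3.0075,190+(y-300)/3)
for p,z in ((cc(20,368),130),(cc(122,312),130)): print('far wall',onz(C,*p,z))
for p in (cc(197,585),cc(290,520)): print('basefront',onz(C,*p,0))
```

```text
(array([428.84425964, 153.75349398, 142.61090053]), [np.float64(1.3846061062785244), np.float64(1.3846061062785675)]) [429.38278529 155.85915543 146.        ] [424.03581733 156.76028026 146.        ]
(array([411.75893108, 257.0356502 , 169.62278855]), [np.float64(8.144485490156839), np.float64(8.144485490156914)]) [415.39594321 219.63850441 146.        ] [425.8007896  254.70897692 146.        ]
[422.2353414  188.45116695 146.        ] [425.19210541 206.48943592 146.        ]
[713.88332468 285.43379726 100.        ]
[596.89668149 293.88122072 100.        ]
[630.38178807 166.35744323 100.        ]
base [712.72453843 316.21069728   0.        ]
base [440.60890094 254.69942664   0.        ]
far wall [702.33651393 317.25667332 130.        ]
far wall [734.29085924 184.17962827 130.        ]
basefront [437.24825667 254.63987519   0.        ]
basefront [465.35648968 129.75142847   0.        ]
```

Call:
step_arm --increments '[[[6, -7, -1], [0, 0, -10], 100], [[12, -14, -2], [0, 0, -20], 100], [[17, -21, -3], [0, 0, -30], 100], [[23, -27, -3], [0, 0, -40], 100], [[28, -34, -3], [0, 0, -50], 100], [[34, -41, -3], [0, 0, -60], 100], [[40, -48, -3], [0, 0, -70], 100], [[46, -55, -3], [0, 0, -82], 100]]' --squeeze 40

```text
time_s: 1.1
eef_pos: [349.0, -16.4, 259.8]
ee_rot: [0.0, 0.629, 0.777, 0.0]
force: [1.5, -0.5, 0.7]
grip_width: 0.999
grip_force: 0.0
```

```bash
python3 -c "
from h import *
s=ctrl.sense();print(s['eef_pos'],s['ee_rot'],s['joints'],s['dq'])"
```

```text
[349.02780255 -16.37124415 259.76817709] [3.84621435e-04 6.29164205e-01 7.77272307e-01 1.26824047e-04] [-3.86205482e-01 -1.16436164e-01  1.90026593e+00  2.00885173e-05
  1.35695314e+00 -5.96051031e-01] [ 1.53280432  0.26492673 -0.23391804  0.00477387 -0.03358678  0.0288989 ]
```

Call:
step_arm --increments '[[[6, 4, 0], [0, 0, 0], 100], [[12, 8, 0], [0, 0, 0], 100], [[16, 11, 0], [0, 0, 0], 100], [[16, 11, 0], [0, 0, 0], 100], [[16, 11, 0], [0, 0, 0], 100]]'

```text
time_s: 1.72
eef_pos: [423.9, 160.5, 259.2]
ee_rot: [-0.0, 0.631, 0.776, -0.0]
force: [0.1, -0.1, -0.3]
grip_width: 1.001
grip_force: 0.0
```

```bash
python3 -c "
from h import *
d=cap('wrist','w1')
s=ctrl.sense();print(s['eef_pos'],s['ee_rot'],s['dq']);print(np.round(d['extrinsics'],3),proj(d,(422.4,187.7,146)),d['fx'])"
```

```text
[423.83183019 159.89516967 259.44760602] [-1.42298594e-04  6.31539919e-01  7.75343284e-01 -3.20472737e-04] [-1.98778414e-02 -1.42175260e-02  4.86521589e-03  4.68971708e-05
  2.28518356e-04  1.31168589e-03]
[[ 9.79000e-01  1.95000e-01  5.80000e-02  4.07241e+02]
 [ 2.03000e-01 -9.36000e-01 -2.89000e-01  2.34463e+02]
 [-2.00000e-03  2.94000e-01 -9.56000e-01  4.02275e+02]
 [ 0.00000e+00  0.00000e+00  0.00000e+00  1.00000e+00]] (np.float64(287.71623980408344), np.float64(176.34604303419286)) 305.3640715844573
```

View pics/w1.png

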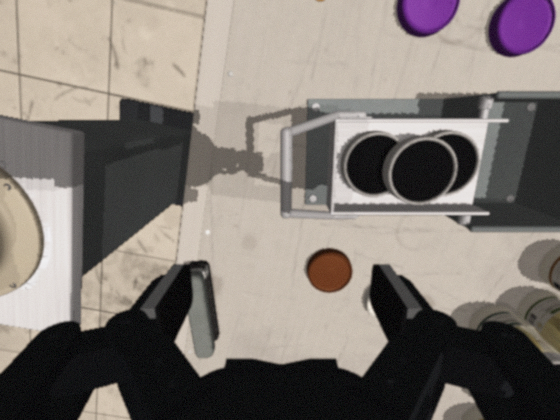

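The bar is seen from (287,130) to (286,213), centre about (286.5,171), and the tray walls are aligned with the image. So the yaw is already right.

```bash
python3 -c "
from h import *
d=pickle.load(open('w1.pkl','rb'))
a,b,m=[onz(d,*p,146) for p in((287,130),(286,213),(286.5,171))];print(a,b,m)
S=pickle.load(open('side0.pkl','rb'));print(tri(d,(286.5,171),S,(328.5,253.5)))
from scipy.spatial.transform import Rotation as R
s=ctrl.sense();q=s['ee_rot'];r=R.from_quat([q[1],q[2],q[3],q[0]])
t=np.array([*((a+b)/2)[:2],146-19]);print(t,r.inv().apply(t-s['eef_pos'])/10)
for p in((340,117),(508,121),(330,212),(490,213)):print(onz(d,*p,118))
"
```

```text
[413.85111389 224.83493058 146.        ] [427.76063186 155.45645559 146.        ] [420.43707943 191.95929098 146.        ]
(array([421.23520519, 192.46797364, 149.37309153]), [np.float64(0.9714271627776784), np.float64(0.9714271627776628)])
[420.80587288 190.14569308 127.        ] [ 3.02615415  0.32463621 13.243987  ]
[458.42458788 244.31286759 118.        ]
[606.0540128  271.41716048 118.        ]
[471.81370353 156.56236347 118.        ]
[624.81569531 187.32543651 118.        ]
```

Call:
step_arm --increments '[[[3, 0.3, 4], [0, 0, 0], 70], [[3, 0.3, 8], [0, 0, 0], 60], [[3, 0.3, 11], [0, 0, 0], 60], [[3, 0.3, 13], [0, 0, 0], 60], [[3, 0.3, 13.2], [0, 0, 0], 60], [[3, 0.3, 13.2], [0, 0, 0], 60]]'

```text
time_s: 2.52
eef_pos: [421.4, 189.9, 128.5]
ee_rot: [0.0, 0.632, 0.775, 0.0]
force: [0.3, -0.7, -0.0]
grip_width: 0.601
grip_force: 0.0
```

```bash
python3 -c "
from h import *
d=cap('wrist','w2');a=d['img'][:,:,::-1]
b=cap('side','s2')['img'][:,:,::-1]
cv2.imwrite('pics/c2.png',np.hstack([cv2.resize(a,(400,300)),cv2.resize(b[200:320,190:350],(400,300))]))
s=ctrl.sense();print(s['eef_pos'],s['force'])"
```

```text
[421.49655477 190.31724006 128.62520459] [ 0.01502357 -0.02905902  0.64754501]
```

View pics/c2.png

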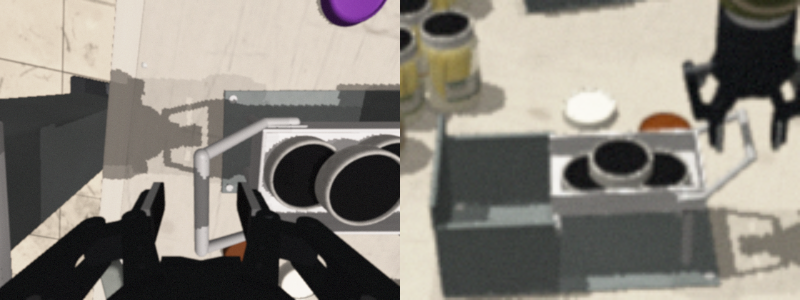

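The bar (x≈203 in the left half) lies between the fingertips (158 and 240). I'll close on it.

Call:
step_arm --increments '[[[0, 0, 0], [0, 0, 0], 30], [[0, 0, 0], [0, 0, 0], 0], [[0, 0, 0], [0, 0, 0], 0], [[0, 0, 0], [0, 0, 0], 0], [[0, 0, 0], [0, 0, 0], 0]]' --squeeze 40

```text
time_s: 3.25
eef_pos: [421.7, 190.7, 128.0]
ee_rot: [0.001, 0.631, 0.776, 0.001]
force: [5.2, 0.4, 1.1]
grip_width: 0.101
grip_force: 39.1
```

Call:
step_arm --increments '[[[0, 0.5, -1.44], [0, 0, 0], 0], [[0, 1.12, -2.85], [0, 0, 0], 0], [[0, 1.83, -4.2], [0, 0, 0], 0], [[0, 2.64, -5.49], [0, 0, 0], 0], [[0, 3.55, -6.73], [0, 0, 0], 0], [[0, 4.55, -7.88], [0, 0, 0], 0], [[0, 5.63, -8.97], [0, 0, 0], 0], [[0, 6.79, -9.96], [0, 0, 0], 0]]'

```text
time_s: 4.25
eef_pos: [485.3, 203.9, 227.6]
ee_rot: [-0.002, 0.631, 0.776, -0.003]
force: [-11.0, -3.3, 9.5]
grip_width: 0.098
grip_force: 39.4
```

Call:
step_arm --increments '[[[0, 1.66, -1.19], [0, 0, 0], 0], [[0, 3.43, -2.21], [0, 0, 0], 0], [[0, 5.29, -3.04], [0, 0, 0], 0], [[0, 7.22, -3.69], [0, 0, 0], 0], [[0, 9.21, -4.14], [0, 0, 0], 0], [[0, 10.0, -4.26], [0, 0, 0], 0], [[0, 10.0, -4.26], [0, 0, 0], 0], [[0, 10.0, -4.26], [0, 0, 0], 0]]'

```text
time_s: 5.25
eef_pos: [585.0, 224.7, 270.1]
ee_rot: [-0.0, 0.631, 0.776, -0.0]
force: [-1.1, 0.5, 4.7]
grip_width: 0.1
grip_force: 41.8
```

```bash
python3 -c "
from h import *
a=cap('scene','c3')['img'][:,:,::-1]
b=cap('side','s3')['img'][:,:,::-1]
cv2.imwrite('pics/c3v.png',np.hstack([cv2.resize(a[140:290,140:340],(400,300)),cv2.resize(b[190:340,180:380],(400,300))]))
s=ctrl.sense();print(s['eef_pos'],s['force'])"
```

```text
[584.8958986  224.69404139 270.15530565] [-2.53614385  0.07754432  4.40034897]
```

View pics/c3v.png

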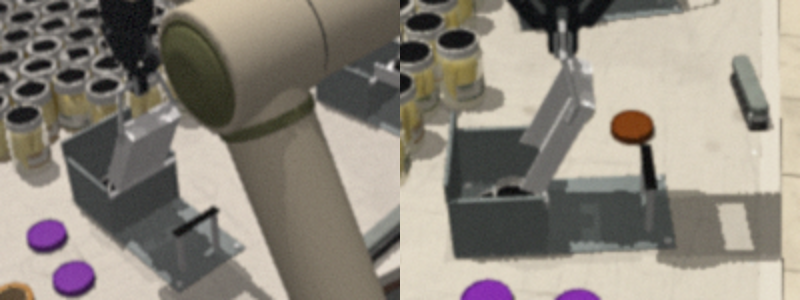

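The tray is tipped up and the lids are visible in the hopper (right half, ~(510,188)). I'll hold briefly, then count them with the wrist camera.

Call:
step_arm --increments '[[[0, 0, 0], [0, 0, 0], 0], [[0, 0, 0], [0, 0, 0], 0], [[0, 0, 0], [0, 0, 0], 0], [[0, 0, 0], [0, 0, 0], 0]]'

```text
time_s: 5.85
eef_pos: [584.9, 224.7, 270.2]
ee_rot: [-0.0, 0.631, 0.776, -0.0]
force: [-1.5, 1.3, 4.9]
grip_width: 0.102
grip_force: 41.8
```

```bash
python3 -c "
from h import *
a=cap('wrist','w4')['img'][:,:,::-1]
b=cap('side','s4')['img'][:,:,::-1]
cv2.imwrite('pics/c4v.png',np.hstack([cv2.resize(a,(400,300)),cv2.resize(b[220:325,190:330],(400,300))]))"
```

```text
(no output)
```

View pics/c4v.png

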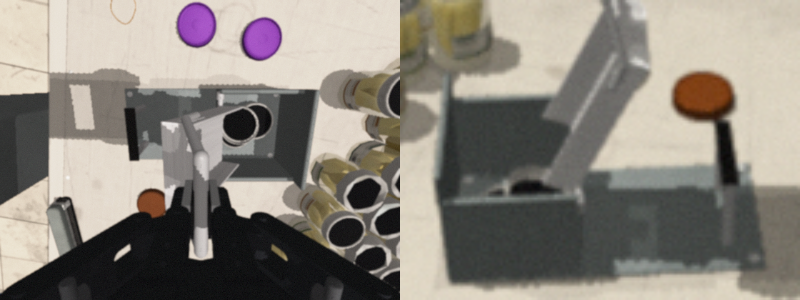

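Call:
step_arm --increments '[[[0, -0.79, 0.12], [0, 0, 0], 0], [[0, -2.78, 0.57], [0, 0, 0], 0], [[0, -4.71, 1.22], [0, 0, 0], 0], [[0, -6.57, 2.05], [0, 0, 0], 0], [[0, -8.34, 3.07], [0, 0, 0], 0], [[0, -10.0, 4.26], [0, 0, 0], 0], [[0, -10.0, 4.26], [0, 0, 0], 0]]'

```text
time_s: 6.82
eef_pos: [485.7, 204.1, 226.4]
ee_rot: [-0.001, 0.631, 0.776, -0.002]
force: [-3.9, -1.1, 2.5]
grip_width: 0.1
grip_force: 40.9
```

```bash
python3 -c "
from h import *
a=cap('wrist','w5')['img'][:,:,::-1]
b=cap('side','s5')['img'][:,:,::-1]
cv2.imwrite('pics/c5v.png',np.hstack([cv2.resize(a[70:340,200:560],(400,300)),cv2.resize(b[220:325,190:330],(400,300))]))"
```

```text
(no output)
```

View pics/c5v.png

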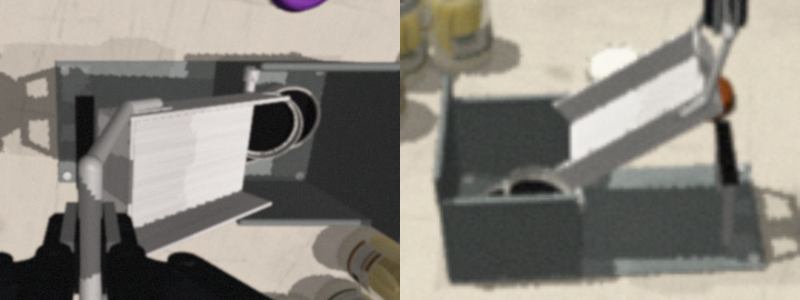

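The tray is empty and the lids are stacked in the hopper. I'll lower the rest of the way.

Call:
step_arm --increments '[[[0, -1.16, 0.99], [0, 0, 0], 0], [[0, -2.24, 2.08], [0, 0, 0], 0], [[0, -3.24, 3.23], [0, 0, 0], 0], [[0, -4.15, 4.47], [0, 0, 0], 0], [[0, -4.96, 5.76], [0, 0, 0], 0], [[0, -5.67, 7.11], [0, 0, 0], 0], [[0, -6.29, 8.52], [0, 0, 0], 0], [[0, -6.79, 9.96], [0, 0, 0], 0]]'

```text
time_s: 7.92
eef_pos: [421.6, 190.7, 127.4]
ee_rot: [0.0, 0.631, 0.775, 0.001]
force: [-1.3, 0.7, 44.5]
grip_width: 0.101
grip_force: 49.0
```

Call:
step_arm --increments '[[[0, 0, 0], [0, 0, 0], 0], [[0, 0, 0], [0, 0, 0], 0], [[0, 0, 0], [0, 0, 0], 20], [[0, 0, 0], [0, 0, 0], 40], [[0, 0, 0], [0, 0, 0], 55], [[0, 0, 0], [0, 0, 0], 55], [[0, 0, 0], [0, 0, 0], 55]]'

```text
time_s: 8.8
eef_pos: [421.0, 190.6, 127.6]
ee_rot: [-0.0, 0.631, 0.775, -0.0]
force: [-0.5, 0.7, -0.3]
grip_width: 0.551
grip_force: 0.0
```

Call:
step_arm --increments '[[[0, 0, -3], [0, 0, 0], 55], [[0, 0, -7], [0, 0, 0], 55], [[0, 0, -11], [0, 0, 0], 55], [[-3, 0, -14], [0, 0, 0], 55], [[-5, 0, -16], [0, 0, 0], 55], [[-5, 0, -16], [0, 0, 0], 55], [[-5, 0, -16], [0, 0, 0], 55], [[-5, 0, -16], [0, 0, 0], 55]]'

```text
time_s: 9.8
eef_pos: [430.7, 142.2, 286.7]
ee_rot: [-0.001, 0.631, 0.776, -0.001]
force: [-0.1, 0.3, 0.3]
grip_width: 0.554
grip_force: 0.0
```

```bash
python3 -c "
from h import *
a=cap('wrist','w6')['img'][:,:,::-1]
b=cap('side','s6')['img'][:,:,::-1]
cv2.imwrite('pics/c6v.png',np.hstack([cv2.resize(a[60:270,250:530],(400,300)),cv2.resize(b[120:330,180:460],(400,300))]))
print(ctrl.sense()['time_s'])"
```

```text
9.9
```

View pics/c6v.png

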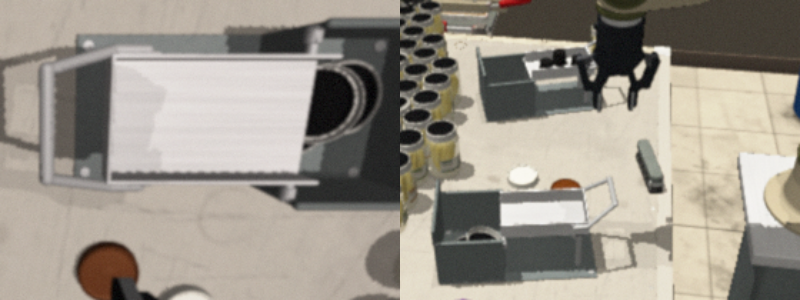

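The tray is level, empty and released. The nested lid rims show in the hopper, left half ~(345,105), and nothing is loose on the table.

```bash
python3 -c "
from rig import ctrl
print(ctrl.finish_job())"
```

```text
the job is handed in; nothing more can be done
None
```

The lids were tipped into the hopper, and the empty tray was lowered level and released at 9.9 s; no lid was left in the tray or on the table, though I couldn't count all three in the stacked pile, and the bung tray was not touched.

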